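Open the child-resistant specimen jar and put the tooth in it

TASK

Open the amber jar held in the bench clamp: push its blue child-resistant cap fully down and, keeping it down, turn it about a sixth of a turn anticlockwise (seen from above) to unlock it, then lift it off and lay it the right way up in the white tray. Then put the ivory tooth from the aluminium board into the open jar, and leave the brown bone pieces and all the other things on the bench where they are.

Things in the scene. Friction and masses are not known exactly. Their poses are not given: they have to be found in the camera images.
- cap_grip (a point): Blue ribbed round cap, 60 mm across, 34 mm high, 35 g, locked on the jar in the clamp at the start, three white radial dashes on top. Point on its axis at the middle of the grip band, 27 mm above its lower edge, 7 mm below its top; z up. Grip it across the 60 mm, at any yaw. Pushed down at least 4.5 mm (best fully, 6.5 mm) it turns anticlockwise seen from above; not pushed it does not turn.
- jar_spring (a joint): Travel (m, down positive) of the white spring ring in the neck that pushes the cap up: 0 locked, 0.0065 cap fully down, -0.005 cap free. About 5 N when locked, 12 N fully down. The cap stays captive until turned 34 degrees from its start and lifts off at 36 to 84 degrees (best 60); an end stop follows. Clockwise never opens it. Lifted straight up 30 mm it is clear of the jar.
- jar_mouth (a point): Centre of the amber jar's rim; jar and clamp are fixed to the bench, foot 120 x 100 mm, rim 82 mm above it; z up, x along the clamp. Round mouth, 37 mm inside; with the cap off the white spring ring of the same bore stands 12 mm above this rim. Inner floor 36 mm below this point. At the start cap_grip is 14 mm above it with the same x axis.
- tray: White tray fixed to the bench, 162 x 162 mm, inside 150 x 150 mm, rim 9 mm high above the bench and 6 mm above its inner floor. Origin at the centre of its underside; inner floor 3 mm above the origin; x, y along its sides, z up.
- tooth_center (a point): Ivory-white tooth with two tan roots lying on the aluminium board, 26 mm long (x, roots at +x), 16 mm wide (y), 14 mm high (z), 20 g. The point is at its centre, 7 mm above the board. Grip it across its width.
- board: Fixed flat aluminium specimen board, 210 (x) x 200 (y) x 3 mm, with a paper scale along one side; origin at the centre of its underside. The tooth and both brown bone pieces lie on it, about 100 mm apart.
- bone_a_center (a point): Brown bone piece, 38 x 26 x 18 mm, on the board, point near its centre; leave it alone.
- bone_b_center (a point): Dark brown bone piece, 30 x 22 x 18 mm, on the board, point near its centre; leave it alone.
- spare_jar: Loose amber jar with a white cap, 66 mm across, 90 mm high, behind the work area; origin at the centre of its underside; leave it alone.
- camera: Small black camera standing on the bench, 36 x 108 x 67 mm; origin at the centre of its underside; leave it alone.
- tweezers: Steel tweezers lying on the bench, about 140 mm long; origin on the bench at their middle; leave them alone.
- marker: White marker pen with a red cap lying on the bench, 145 mm long, 13 mm thick; origin at its middle on the bench; leave it alone.

How it is judged:
On the way, in this order (a step that is already met when the one before it is completed fails the run):
1. the cap, still on the jar's neck, is pushed down and turned out of its lock (angle between the x axis of cap_grip and the x axis of jar_mouth, either way round above 0.56 rad and horizontal distance between cap_grip and jar_mouth below 0.006 m and z of cap_grip in the frame of jar_mouth below 0.021 m), for 0.02 s.
2. the cap lies the right way up in the tray, let go (x of cap_grip in the frame of tray between -0.047 and 0.047 m and y of cap_grip in the frame of tray between -0.047 and 0.047 m and z of cap_grip in the frame of tray below 0.034 m and angle between cap_grip's own z axis and vertical below 0.1 rad and contact force between the fingers and cap below 0.1 N and linear speed of cap below 0.02 m/s), for 0.2 s.
At the end, for the whole second after the job is handed in: The cap lies flat, right way up and wholly inside the tray (its centre within 47 mm of the tray's centre along each side of the tray, tilted less than 0.1 rad, resting on the floor); the tooth lies inside the jar, its centre more than 8 mm below the rim; both are at rest (x of cap_grip in the frame of tray between -0.047 and 0.047 m and y of cap_grip in the frame of tray between -0.047 and 0.047 m and z of cap_grip in the frame of tray below 0.034 m and angle between cap_grip's own z axis and vertical below 0.1 rad and horizontal distance between tooth_center and jar_mouth below 0.019 m and z of tooth_center in the frame of jar_mouth below -0.008 m and linear speed of each of cap, tooth below 0.02 m/s); the robot touches nothing.
It fails at once if a brown bone piece is moved by more than 30 mm (distance of any of bone_a_center, bone_b_center from where it was at the start of the episode above 0.03 m).
It fails at once if the spare jar, camera, tweezers or marker is moved by more than 30 mm (distance of any of spare_jar, camera, tweezers, marker from where it was at the start of the episode above 0.03 m).
It also fails if it takes over 59 s, if anything falls off the work surface, if the arm or the gripper's body presses on something with over 40 N, if the wrist force passes 120 N, or if a joint passes its speed limit or range.

ROBOT

A 6-joint arm with a two-finger parallel gripper is mounted at the origin on the work surface. World frame = base frame: x ahead of the robot, y to its left, z up, the work surface at z = 0. Lengths are in m, angles in rad, forces in N, time in s.
With the tool pointing down it reaches from about 0.35 to 0.875 m from the base axis. Payload 4.2 kg.
Tool frame: the origin (TCP) lies at the very end of the fingers, on their centre line; the grasp point (between the pads) lies 19 mm behind it; z points along the fingers, y is the direction in which the jaws open and shut (so a half turn about z gives the same grasp; the last joint's range is limited). The gripper opens to 85 mm and grips with 20 to 120 N. Pads are 22 mm wide; open, the fingers measure 114 mm over their backs; the gripper's body (76 mm by 85 mm) begins 54 mm behind the grasp point. The pads swing forward as they close: fully open they stand 13 mm farther back than shut.
Start: joints at [1.569, 0.385, 0.008, 0, -1.194, -0.259], TCP at [0.161, 0.604, 0.231] pointing down, gripper open.
Joint ranges: [-3.14, 3.14], [-1.21, 2.06], [-1.07, 1.41], [-3.16, 2.05], [-2.99, -0.16], [-3.1, 3.1]. Speed limits (rad/s): [2.79, 2.79, 3.14, 3.14, 3.14, 3.14].

INTERFACE

Orientations are given as a unit quaternion [x, y, z, w].
In Python, from rig import r, read_camera, camera_params gives the robot as it stands.
- The arm moves only by the tool drive_tool, never from a script. Its argument "rows" is text: rows parted by semicolons, each of 5 numbers parted by spaces: the opening, from 0 (shut) to 1 (fully open), then the shift along the tool's x, y, z scaled (see below), then the turn about the tool's z scaled (see below). In form: fingers tx ty tz twist; .... A call has 1 to 8 rows; each row is the pose to reach, as a shift and turn from the pose commanded when the call began, along the tool's axes at that moment; what a row does not reach only later rows make up. The controller multiplies each number of a shift by 300 mm and each number of a turn by 2 rad. A row lasts 1/10 s, in which the tool goes at most 50 mm and 8.59 degrees, less where a joint would pass 70% of its speed; a pose out of reach is approached as far as the arm can. A call with a number of a shift or a turn outside -1 to 1 is refused whole. A call with a gripper value outside its range is refused whole. The fingers move at their own pace and stop on an object; "squeeze" is the grip in N (left out, the last holds). Time passes only in rows, so rows that repeat a pose let the fingers close. It gives the time, the measured TCP pose, the force and the opening at its end, in the units of the state.
- r.get_state(): the state, without advancing time (a new reading comes with each control period).
- read_camera(name): name is "side" or "top"; returns the picture (384x512x3 uint8, red, green, blue); there is no depth.
- camera_params(name): a dict with "mtx" (3x3 intrinsics, pixels), "R" (3x3) and "t" (3): a world point X has camera coordinates R X + t. Camera axes: x right, y down, z forward; pixel columns grow to the right and rows downward; lengths in m; the calibration is good to about 2 mm. A picture is of the moment at which its call begins. camera_params takes no time and is no camera call.
- r.close_job(): hands the job in, once; it reports no verdict.
The state is a dict: "t": time; "joint_pos": joint angles; "joint_velocities": joint speeds; "tau": joint torques, N m; "eef_pos": TCP position; "tcp_rot": TCP orientation; "force": force on the tool from outside, world axes, zero at the start; "wrist_torque": the same for the moment, N m; "width": finger opening in m.
Only numpy, scipy, OpenCV 4.12 (cv2) and the standard library are available. Lean on these libraries where they do the work, as an engineer would, in place of code of your own. Each camera call takes 0.05 s, during which the arm holds its last target. There are 200 camera calls.

## Working session

There is one attempt and no reset: what is moved stays moved. The work goes in short steps, Python scripts to look and compute and a tool call to move; the robot and the scene stay as the last step left them, time stands still between calls to the robot, and variables do not carry over. Pictures are saved under pics/ and viewed, about 8 in all and at most 12, crops included, and the job is handed in when it is done.

Besides the shell and the picture viewer there is one more tool, called by a JSON object that holds its "api" and its "payload". drive_tool: Moves the arm, as the interface text tells. Shifts and turns lie within -1 to 1; 1 stands for 300 mm of shift or 2 rad of turn. Its arguments: {"type":"object","properties":{"rows":{"type":"string"},"squeeze":{"type":"number"}},"required":["rows"]}

```bash
mkdir -p pics; ls
python3 - <<'E'
from rig import r, read_camera, camera_params
import cv2, numpy as np
s=r.get_state(); print({k:np.round(v,4).tolist() for k,v in s.items()})
for n in("top","side"):
    im=read_camera(n); cv2.imwrite(f"pics/{n}0.png",im[:,:,::-1]); p=camera_params(n); print(n,{k:np.round(v,4).tolist() for k,v in p.items()}, -np.array(p['R']).T@p['t'])
E
```

```text
pics
{'t': 0.0, 'joint_pos': [1.5686, 0.3856, 0.0066, -0.0005, -1.194, -0.2586], 'joint_velocities': [0.0007, 0.0001, 0.0, 0.0018, -0.0001, -0.0002], 'tau': [0.001, -39.2285, 18.8408, 4.1862, -0.0045, -0.0], 'eef_pos': [0.161, 0.6033, 0.2302], 'tcp_rot': [0.9915, -0.1301, -0.0001, 0.0011], 'force': [0.1494, -0.0924, 0.152], 'wrist_torque': [0.0674, 0.0257, -0.0273], 'width': 0.0855}
top {'mtx': [[456.308, 0.0, 261.9969], [0.0, 456.308, 191.1171], [0.0, 0.0, 1.0]], 'R': [[0.0056, -0.9999, -0.0119], [-0.9888, -0.0038, -0.1491], [0.149, 0.0126, -0.9888]], 't': [0.0233, 0.61, 1.2703]} [0.41373554 0.00964927 1.34722953]
side {'mtx': [[371.1873, 0.0, 255.2306], [0.0, 371.1873, 186.6505], [0.0, 0.0, 1.0]], 'R': [[-0.9911, -0.1312, 0.0234], [-0.0918, 0.5448, -0.8335], [0.0966, -0.8283, -0.552]], 't': [0.5919, 0.1108, 0.8088]} [0.51866476 0.68720567 0.52489253]
```

View pics/top0.png

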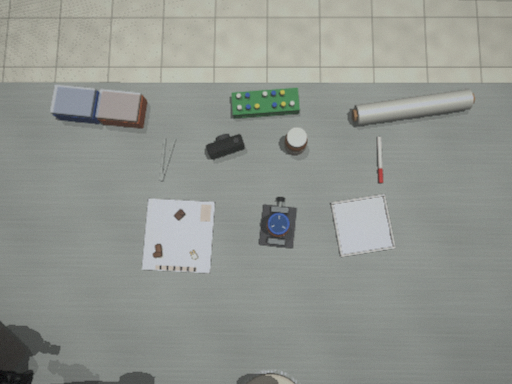

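View pics/side0.png

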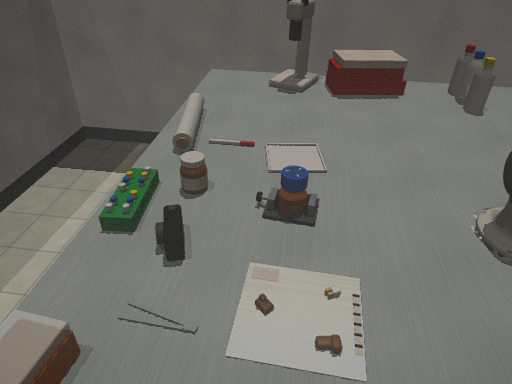

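The top view shows the cap at (278,223), the tray at (362,225), the tooth at (194,254) and bones at (158,251) and (180,215). The side view shows the cap at (294,178) and the tooth at (333,292). Next I'll measure them by colour.

```bash
cat > h.py <<'E'
from rig import r, read_camera, camera_params
import cv2, numpy as np
from scipy.spatial.transform import Rotation as Rot
def ray(n,uv):
    p=camera_params(n);R=np.array(p['R']);M=np.array(p['mtx'])
    return -R.T@np.array(p['t']), R.T@np.linalg.inv(M)@np.r_[uv,1]
def plane(n,uv,z):
    c,d=ray(n,uv); return c+d*(z-c[2])/d[2]
def proj(n,X):
    p=camera_params(n);q=np.array(p['mtx'])@(np.array(p['R'])@X+p['t']);return q[:2]/q[2]
def tri(a,b):
    (c1,d1),(c2,d2)=ray("top",a),ray("side",b)
    s=np.linalg.lstsq(np.c_[d1,-d2],c2-c1,rcond=None)[0]
    P,Q=c1+s[0]*d1,c2+s[1]*d2
    return (P+Q)/2,np.linalg.norm(P-Q)
def comps(m,amin=5):
    n,l,st,c=cv2.connectedComponentsWithStats(m.astype(np.uint8)); return [(i,st[i],c[i]) for i in range(1,n) if st[i,4]>=amin],l
def crop(im,x,y,w,h,k,f):
    cv2.imwrite(f,cv2.resize(im[y:y+h,x:x+w,::-1],None,fx=k,fy=k,interpolation=cv2.INTER_CUBIC))
E
python3 - <<'E'
from h import *
T=cv2.imread("pics/top0.png")[:,:,::-1];S=cv2.imread("pics/side0.png")[:,:,::-1]
for n,im,(x0,y0,x1,y1) in(("top",T,(255,200,305,250)),("side",S,(270,155,320,205))):
    h=cv2.cvtColor(np.ascontiguousarray(im),cv2.COLOR_RGB2HSV); m=np.zeros(h.shape[:2],bool)
    m[y0:y1,x0:x1]=(cv2.inRange(h,(100,110,40),(130,255,255))>0)[y0:y1,x0:x1]
    cs,_=comps(m,20)
    for i,st,c in cs: print(n,st,c)
    ys,xs=np.nonzero(m);e=cv2.minEnclosingCircle(np.c_[xs,ys].astype(np.float32));print(e, plane(n,e[0],.103))
# tray
g=cv2.cvtColor(np.ascontiguousarray(T),cv2.COLOR_RGB2GRAY)
for nm,(x0,y0,x1,y1) in dict(tray=(322,185,405,265),board=(135,192,222,280)).items():
    m=np.zeros(g.shape,np.uint8);m[y0:y1,x0:x1]=g[y0:y1,x0:x1]>165
    c=max(cv2.findContours(m,0,2)[0],key=cv2.contourArea);rc=cv2.minAreaRect(c);b=cv2.boxPoints(rc)
    z=.009 if nm=="tray" else .003
    P=np.array([plane("top",q,z) for q in b]);print(nm,rc,P.mean(0),[np.linalg.norm(P[i]-P[i-1]) for i in range(4)])
a=cv2.resize(T[235:275,140:220,::-1],(800,400),interpolation=cv2.INTER_CUBIC);b=cv2.resize(S[280:305,313:353,::-1],(320,200),interpolation=cv2.INTER_CUBIC)
c=cv2.resize(T[200:250,253:303,::-1],(200,200),interpolation=cv2.INTER_CUBIC)
out=np.zeros((600,800,3),np.uint8);out[:400]=a;out[400:,:320]=b;out[400:,400:600]=c;cv2.imwrite("pics/c1.png",out)
E
```

```text
top [268 213  21  22 332] [278.0813253  223.12650602]
((277.9731140136719, 223.13441467285156), 10.914102554321289) [ 0.51307512 -0.01860848  0.103     ]
side [282 166  26  14 262] [294.4389313  172.63740458]
((294.2098083496094, 177.7544708251953), 14.46423053741455) [0.51442355 0.00593833 0.103     ]
tray ((362.6817626953125, 225.01092529296875), (55.059688568115234, 54.901702880859375), 80.90972137451172) [ 0.51696261 -0.26844043  0.009     ] [np.float64(0.16022540944802116), np.float64(0.16248214746949852), np.float64(0.16054357628225374), np.float64(0.15958577899589727)]
board ((177.99610900878906, 235.062255859375), (68.74087524414062, 72.23405456542969), 3.5763344764709473) [0.48580571 0.27337423 0.003     ] [np.float64(0.20076150173180118), np.float64(0.21208057963534008), np.float64(0.20553572958421157), np.float64(0.21127701051158082)]
```

View pics/c1.png

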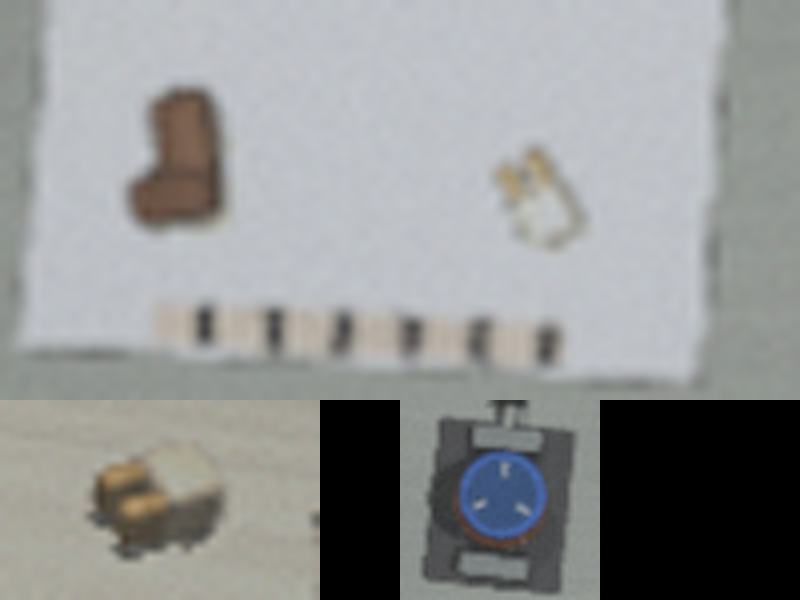

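The crops show the tooth centre near top pixel (194.1,255.0), with its roots pointing up and left. The cap circle is clean. I'll cross-check both against the side view and plan the approach.

```bash
cat >> h.py <<'E'
def plan(target,theta=None):
    "shift/turn in move units from measured pose to target TCP (world) and tool-x yaw"
    s=r.get_state();R=Rot.from_quat(s['tcp_rot']);x=R.as_matrix()[:,0];th=np.arctan2(x[1],x[0])
    d=R.inv().apply(np.array(target)-s['eef_pos'])/.3
    tw=0 if theta is None else -(theta-th)/2
    print("t",round(s['t'],2),"pos",np.round(s['eef_pos'],4),"yaw",round(th,3),"units",np.round(d,3),"twist",round(tw,4),"F",np.round(s['force'],1),"w",round(s['width'],4))
E
python3 - <<'E'
from h import *
T=cv2.imread("pics/top0.png")[:,:,::-1];S=cv2.imread("pics/side0.png")[:,:,::-1]
a=np.linspace(0,2*np.pi,60)
for z in(.069,.103):
    P=np.array([proj("side",np.r_[.513+.03*np.cos(t),-.0186+.03*np.sin(t),z]) for t in a]);print("side cap z",z,P.min(0),P.max(0))
h=cv2.cvtColor(np.ascontiguousarray(S),cv2.COLOR_RGB2HSV)
m=(cv2.inRange(h,(100,60,30),(130,255,255))>0);m[:155]=0;m[215:]=0;m[:,:270]=0;m[:,320:]=0
for i,st,c in comps(m,20)[0]: print("side blue",st,c)
# tooth: deviation from board colour
for n,im,(x0,y0,x1,y1) in(("top",T,(185,246,203,264)),("side",S,(318,282,348,303))):
    w=im[y0:y1,x0:x1].astype(float);d=np.linalg.norm(w-np.median(w,(0,1)),axis=2)
    sat=np.ptp(w,axis=2); 
    mk=sat>np.median(sat)+14; cs,l=comps(mk,6); i,st,c=max(cs,key=lambda q:q[1][4]); mk=l==i
    ys,xs=np.nonzero(mk); rc=cv2.minAreaRect(np.c_[xs,ys].astype(np.float32)); print(n,st,"centroid",c+[x0,y0],"rect",np.array(rc[0])+[x0,y0],rc[1:])
    print((d>25).astype(int) if n=="top" else "")
X=plane("top",(194.1,255.0),.010);print("tooth",X,"side px",proj("side",X))
u=plane("top",(192,251.2),.012);v=plane("top",(196,258.8),.012);print(np.degrees(np.arctan2(*(u-v)[[1,0]])),np.linalg.norm(u-v))
plan((.513,-.0186,.16),-.5)
E
```

```text
side cap z 0.069 [280.77034374 177.78179725] [307.47390941 192.40722606]
side cap z 0.103 [281.71894731 165.08864366] [309.0392633  179.25977979]
side blue [281 166  28  26 602] [293.89036545 178.36378738]
top [8 4 2 4 6] centroid [193.5 251.5] rect [193.5 251.5] ((3.0, 1.0), 90.0)
[[0 0 0 0 0 0 0 0 0 0 0 0 0 0 0 0 0 0]
 [0 0 0 0 0 0 0 0 0 0 0 0 0 0 0 0 0 0]
 [0 0 0 0 0 0 0 0 0 0 0 0 0 0 0 0 0 0]
 [0 0 0 0 0 0 0 0 1 0 0 0 0 0 0 0 0 0]
 [0 0 0 0 0 0 0 1 1 1 0 0 0 0 0 0 0 0]
 [0 0 0 0 0 1 1 1 1 1 1 0 0 0 0 0 0 0]
 [0 0 0 0 1 1 1 1 1 1 1 0 0 0 0 0 0 0]
 [0 0 0 0 1 1 1 1 1 1 1 1 0 0 0 0 0 0]
 [0 0 0 0 0 1 1 1 1 0 0 1 1 0 0 0 0 0]
 [0 0 0 0 0 1 1 0 0 0 0 1 1 0 0 0 0 0]
 [0 0 0 0 0 0 1 0 0 0 0 0 1 1 0 0 0 0]
 [0 0 0 0 0 0 1 1 0 0 0 0 1 1 0 0 0 0]
 [0 0 0 0 0 0 1 1 0 0 1 1 1 0 0 0 0 0]
 [0 0 0 0 0 0 0 0 0 1 1 1 0 0 0 0 0 0]
 [0 0 0 0 0 0 0 0 0 0 0 0 0 0 0 0 0 0]
 [0 0 0 0 0 0 0 0 0 0 0 0 0 0 0 0 0 0]
 [0 0 0 0 0 0 0 0 0 0 0 0 0 0 0 0 0 0]
 [0 0 0 0 0 0 0 0 0 0 0 0 0 0 0 0 0 0]]
side [10  9  6  5 21] centroid [330.52380952 292.76190476] rect [330.60000134 292.80000019] ((3.1622774600982666, 5.692099571228027), 71.56504821777344)

tooth [0.42664257 0.22303371 0.01      ] side px [334.00039689 290.5927135 ]
29.33403367458589 0.024991236461865213
t 0.1 pos [0.161  0.6034 0.2303] yaw -0.261 units [1.668 1.7   0.238] twist 0.1195 F [ 0.5  0.8 -0.3] w 0.0855
```

{"api": "drive_tool", "payload": {"rows": "1 0.834 0.85 0 0;1 0.834 0.85 0 0;1 0.834 0.85 0 0;1 0.834 0.85 0 0;1 0.834 0.85 0 0;1 0.834 0.85 0 0;1 0.834 0.85 0 0;1 0.834 0.85 0 0", "squeeze": 60}}

```text
t: 0.9
eef_pos: [0.3378, 0.2887, 0.2311]
tcp_rot: [0.991, -0.132, -0.0, 0.001]
force: [0.4, 0.4, -0.9]
width: 0.0855
```

{"api": "drive_tool", "payload": {"rows": "1 0.834 0.85 0 0.12;1 0.834 0.85 0 0.12;1 0.834 0.85 0 0.12;1 0.834 0.85 0 0.12;1 0.834 0.85 0 0.12;1 0.834 0.85 0 0.12;1 0.834 0.85 0.1 0.12;1 0.834 0.85 0.1 0.12"}}

```text
t: 1.7
eef_pos: [0.5132, -0.0208, 0.1987]
tcp_rot: [0.968, -0.25, -0.002, 0.001]
force: [-0.7, 1.1, -0.5]
width: 0.0852
```

```bash
python3 -c "
from h import *
plan((.513,-.0186,.071),-.5);print(r.get_state()['joint_pos'])"
```

```text
t 1.7 pos [ 0.5132 -0.0208  0.1987] yaw -0.505 units [-0.003 -0.007  0.426] twist -0.0026 F [-0.7  1.1 -0.5] w 0.0852
[ 2.75596478e-01  2.25699941e-01 -3.08316175e-01 -6.30492103e-04
 -1.04088117e+00  7.90232534e-01]
```

{"api": "drive_tool", "payload": {"rows": "1 0 0 0.2 0;1 0 0 0.2 0;1 0 0 0.2 0;1 0 0 0.2 0"}}

```text
t: 2.1
eef_pos: [0.5141, -0.0171, 0.1428]
tcp_rot: [0.969, -0.247, 0.001, -0.0]
force: [0.3, 0.0, -0.1]
width: 0.0852
```

```bash
python3 -c "
from h import *
plan((.513,-.0186,.071),-.5)
crop(read_camera('side'),220,90,140,120,5,'pics/s1.png')"
```

```text
t 2.1 pos [ 0.5141 -0.0171  0.1428] yaw -0.499 units [-0.001  0.006  0.239] twist 0.0006 F [ 0.3  0.  -0.1] w 0.0852
```

View pics/s1.png

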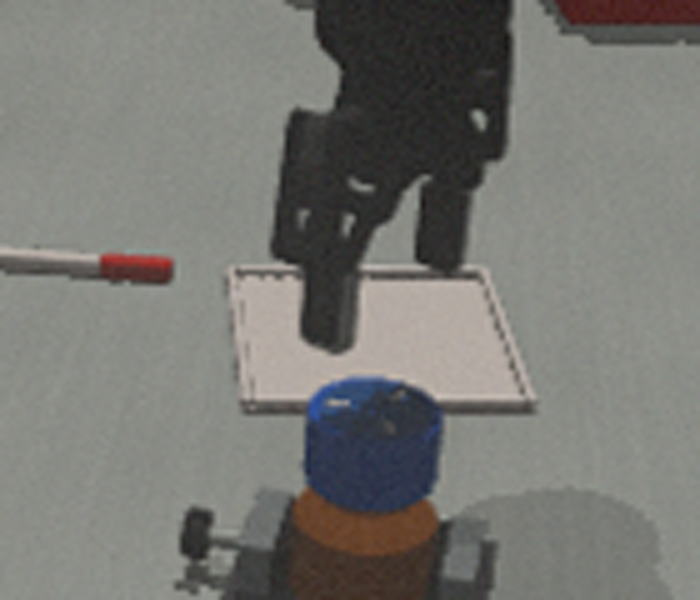

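The fingers straddle the cap, with the tips at crop (330,345) and (440,265) and the cap centred at (375,410). Going down.

{"api": "drive_tool", "payload": {"rows": "1 0 0.005 0.06 0;1 0 0.005 0.12 0;1 0 0.005 0.18 0;1 0 0.005 0.24 0;1 0 0.005 0.24 0;1 0 0.005 0.24 0"}}

```text
t: 2.75
eef_pos: [0.5136, -0.0186, 0.0709]
tcp_rot: [0.969, -0.247, 0.001, -0.0]
force: [-0.1, -0.7, 0.1]
width: 0.085
```

{"api": "drive_tool", "payload": {"rows": "0.6 0 0 0 0;0.6 0 0 0 0;0.6 0 0 0 0;0.6 0 0 0 0;0.6 0 0 0 0;0.6 0 0 0 0", "squeeze": 60}}

```text
t: 3.35
eef_pos: [0.5135, -0.0189, 0.0704]
tcp_rot: [0.969, -0.248, 0.001, -0.001]
force: [-0.8, 2.2, 5.5]
width: 0.0584
```

{"api": "drive_tool", "payload": {"rows": "0.5 0 0 0.01 0;0.5 0 0 0.02 0;0.5 0 0 0.025 0;0.5 0 0 0.025 0", "squeeze": 80}}

```text
t: 3.75
eef_pos: [0.5136, -0.0189, 0.0647]
tcp_rot: [0.969, -0.247, 0.002, -0.0]
force: [-4.8, 3.0, 18.0]
width: 0.0581
```

{"api": "drive_tool", "payload": {"rows": "0.5 0 0 0.005 0;0.5 0 0 0.005 -0.075;0.5 0 0 0.005 -0.15;0.5 0 0 0.005 -0.225;0.5 0 0 0.005 -0.3;0.5 0 0 0.005 -0.375;0.5 0 0 0.005 -0.45;0.5 0 0 0.005 -0.525"}}

```text
t: 4.55
eef_pos: [0.5152, -0.0183, 0.0647]
tcp_rot: [0.962, 0.274, 0.004, 0.0]
force: [-5.2, 2.5, 23.8]
width: 0.0578
```

{"api": "drive_tool", "payload": {"rows": "0.5 0 0 0 0;0.5 0 0 0 0"}}

```text
t: 4.75
eef_pos: [0.5152, -0.0186, 0.0647]
tcp_rot: [0.962, 0.273, 0.003, 0.001]
force: [-4.8, 3.4, 23.4]
width: 0.0581
```

```bash
python3 -c "
from h import *
s=r.get_state();print(s['wrist_torque'])
plan((.513,-.0186,.071),.55)
a=read_camera('side');b=read_camera('top');crop(a,240,120,100,100,5,'pics/s2.png')"
```

```text
[1.11012017 1.59911143 0.25029627]
t 4.75 pos [ 0.5152 -0.0186  0.0647] yaw 0.553 units [-0.006 -0.004 -0.021] twist 0.0013 F [-4.8  3.4 23.4] w 0.0581
```

View pics/s2.png

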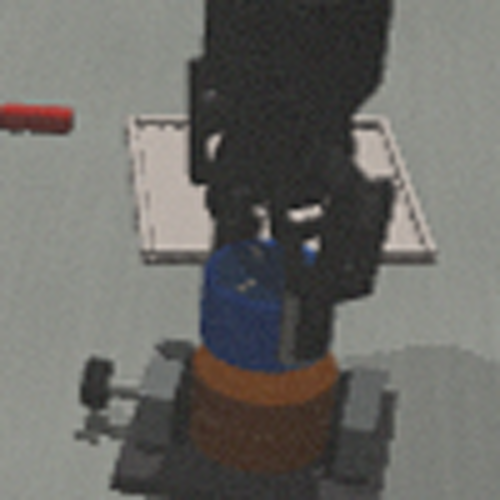

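The cap is down and turned with the gripper, with no slip visible. Now lifting gently.

{"api": "drive_tool", "payload": {"rows": "0.5 0 0 -0.03 0;0.5 0 0 -0.06 0;0.5 0 0 -0.06 0"}}

```text
t: 5.15
eef_pos: [0.5126, -0.0192, 0.0791]
tcp_rot: [0.963, 0.271, 0.001, -0.0]
force: [0.7, -0.5, -0.5]
width: 0.058
```

{"api": "drive_tool", "payload": {"rows": "0.5 0 0 -0.05 0;0.5 0 0 -0.1 0;0.5 0 0 -0.2 0;0.5 0 0 -0.2 0;0.5 0 0 -0.2 0"}}

```text
t: 5.65
eef_pos: [0.5117, -0.0193, 0.1378]
tcp_rot: [0.963, 0.271, -0.0, -0.0]
force: [-0.2, -0.4, -0.2]
width: 0.0578
```

```bash
python3 -c "
from h import *
plan((.517,-.2684,.142),.55)
a=read_camera('side');crop(a,240,100,100,120,5,'pics/s3.png')"
```

```text
t 5.65 pos [ 0.5117 -0.0193  0.1378] yaw 0.549 units [-0.418  0.718 -0.014] twist -0.0007 F [-0.2 -0.4 -0.2] w 0.0578
```

View pics/s3.png

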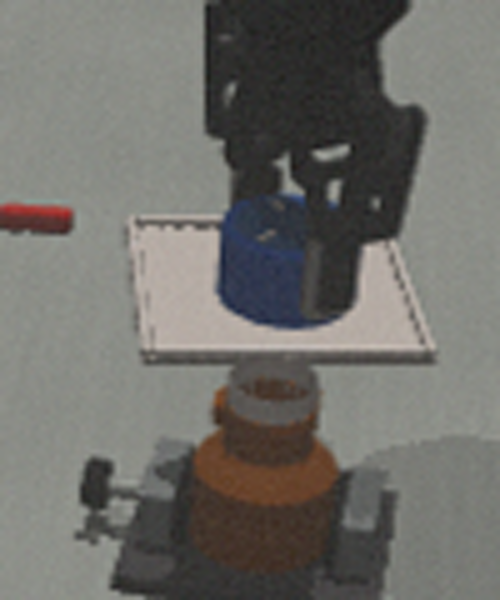

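The cap is off, held in the fingers, and the open neck shows below it. Now to the tray.

{"api": "drive_tool", "payload": {"rows": "0.5 -0.418 0.718 0 0;0.5 -0.418 0.718 0 0;0.5 -0.418 0.718 0 0;0.5 -0.418 0.718 0 0;0.5 -0.418 0.718 0 0;0.5 -0.418 0.718 0.15 0;0.5 -0.418 0.718 0.3 0;0.5 -0.418 0.718 0.3 0"}}

```text
t: 6.5
eef_pos: [0.5113, -0.2673, 0.0406]
tcp_rot: [0.963, 0.27, -0.007, -0.005]
force: [-0.1, 0.8, -1.5]
width: 0.0577
```

```bash
python3 -c "
from h import *
plan((.517,-.2684,.007),.55)"
```

```text
t 6.5 pos [ 0.5113 -0.2673  0.0406] yaw 0.546 units [0.016 0.014 0.112] twist -0.002 F [-0.1  0.8 -1.5] w 0.0577
```

{"api": "drive_tool", "payload": {"rows": "0.5 0 0 0.05 0;0.5 0 0 0.09 0;0.5 0 0 0.11 0;0.5 0 0 0.11 0"}}

```text
t: 6.9
eef_pos: [0.5177, -0.2681, 0.0152]
tcp_rot: [0.962, 0.271, -0.0, -0.0]
force: [0.1, -0.0, 0.2]
width: 0.0577
```

```bash
python3 -c "
from h import *
plan((.517,-.2684,.006),.55)"
```

```text
t 6.9 pos [ 0.5177 -0.2681  0.0152] yaw 0.55 units [-0.002 -0.     0.031] twist -0.0001 F [ 0.1 -0.   0.2] w 0.0577
```

{"api": "drive_tool", "payload": {"rows": "0.5 0 0 0.012 0;0.5 0 0 0.024 0;0.5 0 0 0.03 0;0.5 0 0 0.03 0"}}

```text
t: 7.3
eef_pos: [0.5178, -0.2684, 0.0063]
tcp_rot: [0.963, 0.271, -0.0, -0.0]
force: [-0.1, 0.5, 0.6]
width: 0.0579
```

{"api": "drive_tool", "payload": {"rows": "0.5 0 0 0.004 0;0.5 0 0 0.007 0;0.5 0 0 0.007 0"}}

```text
t: 7.6
eef_pos: [0.5181, -0.2685, 0.0054]
tcp_rot: [0.962, 0.271, 0.0, 0.0]
force: [-0.7, 0.7, 5.2]
width: 0.058
```

Contact with the tray floor. Releasing, then rising.

{"api": "drive_tool", "payload": {"rows": "0.75 0 0 -0.004 0;0.9 0 0 -0.004 0;1 0 0 -0.004 0;1 0 0 -0.004 0;1 0 0 -0.004 0;1 0 0 -0.004 0"}}

```text
t: 8.2
eef_pos: [0.5178, -0.2684, 0.0053]
tcp_rot: [0.963, 0.271, -0.0, -0.0]
force: [0.2, 0.1, -0.1]
width: 0.0849
```

{"api": "drive_tool", "payload": {"rows": "1 0 0 -0.1 0;1 0 0 -0.2 0;1 0 0 -0.4 0;1 0 0 -0.6 0;1 0 0 -0.6 0;1 0 0 -0.6 0"}}

```text
t: 8.8
eef_pos: [0.5199, -0.2691, 0.19]
tcp_rot: [0.962, 0.271, 0.004, 0.002]
force: [1.1, 0.4, -0.8]
width: 0.0853
```

```bash
python3 -c "
from h import *
a=read_camera('side')
plan((.4266,.223,.187),.512)
o=cv2.resize(a[130:180,250:340,::-1],(720,400),interpolation=2);cv2.imwrite('pics/s4.png',o)"
```

```text
t 8.85 pos [ 0.5184 -0.2685  0.1871] yaw 0.549 units [ 0.594 -1.557 -0.002] twist 0.0185 F [-0.6  0.4 -0. ] w 0.0855
```

View pics/s4.png

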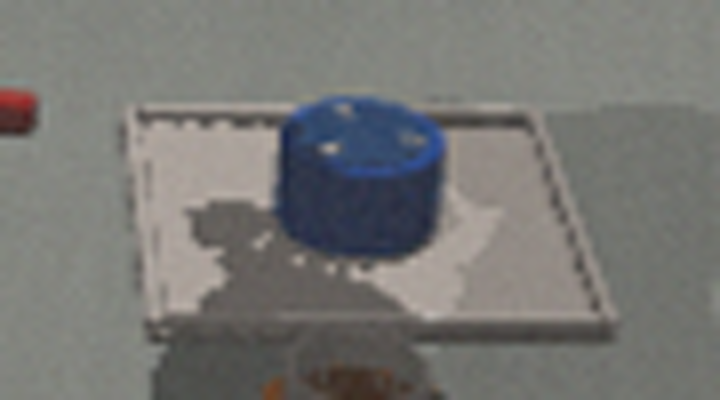

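The cap lies flat in the tray, near its centre at crop (360,175). I'll measure the ring from the top, then go to the tooth.

```bash
python3 -c "
from h import *
b=read_camera('top')
o=np.hstack([cv2.resize(b[208:238,260:300,::-1],(400,300),interpolation=2),cv2.resize(b[240:270,175:215,::-1],(400,300),interpolation=2)]);cv2.imwrite('pics/t5.png',o)
print(proj('top',np.r_[.513,-.0186,.094]),proj('top',np.r_[.4266,.223,.010]))"
```

```text
[277.89548576 223.42275072] [194.11116366 255.01484533]
```

View pics/t5.png

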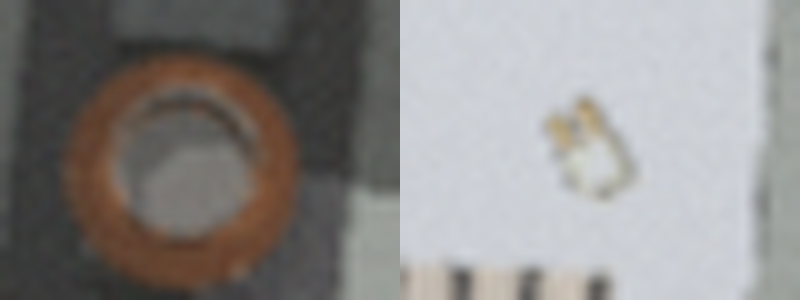

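{"api": "drive_tool", "payload": {"rows": "1 0.297 -0.778 -0.02 0;1 0.297 -0.778 -0.02 0;1 0.297 -0.778 -0.02 0;1 0.297 -0.778 -0.02 0;1 0.297 -0.778 -0.02 0;1 0.297 -0.778 -0.02 0;1 0.297 -0.778 -0.02 0;1 0.297 -0.778 -0.02 0"}}

```text
t: 9.7
eef_pos: [0.4715, -0.0235, 0.1902]
tcp_rot: [0.963, 0.271, -0.001, -0.0]
force: [0.1, 0.1, 0.5]
width: 0.0856
```

{"api": "drive_tool", "payload": {"rows": "1 0.297 -0.778 0 0.018;1 0.297 -0.778 0 0.018;1 0.297 -0.778 0 0.018;1 0.297 -0.778 0 0.018;1 0.297 -0.778 0 0.018;1 0.297 -0.778 0.1 0.018;1 0.297 -0.778 0.2 0.018;1 0.297 -0.778 0.3 0.018"}}

```text
t: 10.5
eef_pos: [0.4267, 0.2217, 0.0998]
tcp_rot: [0.968, 0.253, -0.0, 0.0]
force: [0.6, -0.2, 0.2]
width: 0.0854
```

```bash
python3 -c "
from h import *
plan((.4266,.223,.008),.512)"
```

```text
t 10.5 pos [0.4267 0.2217 0.0998] yaw 0.511 units [ 0.002 -0.004  0.306] twist -0.0005 F [ 0.6 -0.2  0.2] w 0.0854
```

The ring hole is at crop (186,163) against a predicted (184,159). The tooth is at (592,150) against (596,155), so both are within about 1.5 mm. Going down on the tooth.

{"api": "drive_tool", "payload": {"rows": "1 0.002 -0.004 0.08 0;1 0.002 -0.004 0.16 0;1 0.002 -0.004 0.24 0;1 0.002 -0.004 0.28 0;1 0.002 -0.004 0.3 0;1 0.002 -0.004 0.305 0;1 0.002 -0.004 0.305 0"}}

```text
t: 11.2
eef_pos: [0.4267, 0.2237, 0.01]
tcp_rot: [0.967, 0.253, 0.0, 0.0]
force: [-0.3, 0.2, -0.1]
width: 0.0855
```

{"api": "drive_tool", "payload": {"rows": "0.4 0 0 0 0;0.1 0 0 0 0;0.1 0 0 0 0;0.1 0 0 0 0;0.1 0 0 0 0;0.1 0 0 0 0;0.1 0 0 0 0", "squeeze": 25}}

```text
t: 11.9
eef_pos: [0.4262, 0.2243, 0.0102]
tcp_rot: [0.967, 0.254, 0.0, -0.0]
force: [-1.9, -0.1, 4.7]
width: 0.0148
```

{"api": "drive_tool", "payload": {"rows": "0.1 0 0 -0.05 0;0.1 0 0 -0.15 0;0.1 0 0 -0.3 0;0.1 0 0 -0.5 0;0.1 0 0 -0.5 0;0.1 0 0 -0.5 0", "squeeze": 30}}

```text
t: 12.5
eef_pos: [0.4269, 0.2249, 0.1618]
tcp_rot: [0.967, 0.254, 0.002, -0.001]
force: [-0.5, 0.4, -0.7]
width: 0.015
```

```bash
python3 -c "
from h import *
a=read_camera('side')
plan((.513,-.0186,.16),.512)
p=proj('side',r.get_state()['eef_pos']);print(p);x,y=int(p[0])-40,int(p[1])-35
crop(a,x,y,80,60,9,'pics/s6.png')"
```

```text
t 12.55 pos [0.4258 0.224  0.1598] yaw 0.513 units [-0.143  0.847 -0.001] twist 0.0004 F [-0.2 -0.1 -1.2] w 0.0149
[348.15241365 225.6262707 ]
```

View pics/s6.png

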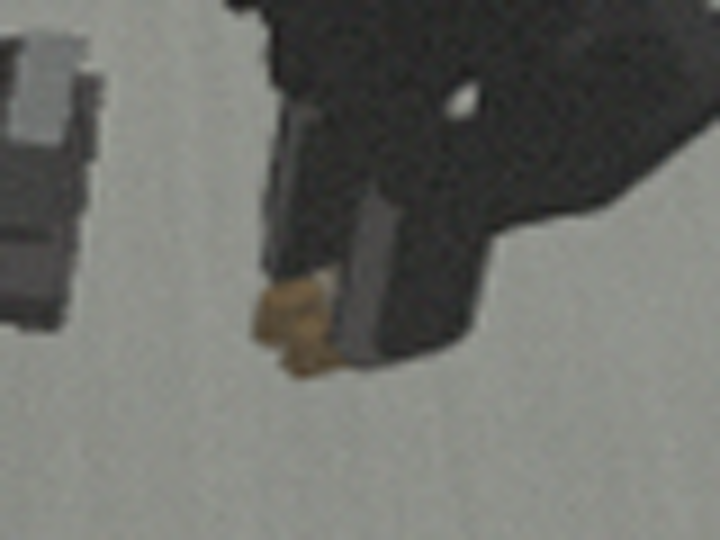

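The tooth is held, and its roots protrude at crop (277,340). I'll compute its offset along the tool x axis.

```bash
python3 -c "
from h import *
s=r.get_state();R=Rot.from_quat(s['tcp_rot'])
for z in(.156,.160):print(R.inv().apply(plane('side',(308+277/9-.5,190+340/9-.5),z)-s['eef_pos']))"
```

```text
[0.0136576  0.00566135 0.00380747]
[ 0.01685311  0.00171403 -0.00018741]
```

{"api": "drive_tool", "payload": {"rows": "0.1 -0.143 0.847 0 0;0.1 -0.143 0.847 0 0;0.1 -0.143 0.847 0 0;0.1 -0.143 0.847 0 0;0.1 -0.143 0.847 0 0;0.1 -0.143 0.847 0 0;0.1 -0.143 0.847 0 0;0.1 -0.143 0.847 0 0"}}

```text
t: 13.35
eef_pos: [0.5124, -0.0181, 0.1582]
tcp_rot: [0.967, 0.254, -0.002, -0.0]
force: [-0.3, -0.1, 0.0]
width: 0.0148
```

```bash
python3 -c "
from h import *
plan((.5117,-.0193,.098),.512)"
```

```text
t 13.35 pos [ 0.5124 -0.0181  0.1582] yaw 0.513 units [-0.003  0.003  0.201] twist 0.0005 F [-0.3 -0.1  0. ] w 0.0148
```

{"api": "drive_tool", "payload": {"rows": "0.1 -0.003 0.003 0.06 0;0.1 -0.003 0.003 0.12 0;0.1 -0.003 0.003 0.17 0;0.1 -0.003 0.003 0.18 0;0.1 -0.003 0.003 0.19 0;0.1 -0.003 0.003 0.2 0;0.1 -0.003 0.003 0.2 0"}}

```text
t: 14.05
eef_pos: [0.5132, -0.0192, 0.1001]
tcp_rot: [0.967, 0.254, 0.0, -0.0]
force: [-0.2, -0.2, 0.8]
width: 0.0149
```

```bash
python3 -c "
from h import *
a=read_camera('side')
plan((.5117,-.0193,.098),.512)
crop(a,260,140,70,60,9,'pics/s7.png')"
```

```text
t 14.1 pos [ 0.5134 -0.0193  0.1003] yaw 0.514 units [-0.005 -0.003  0.008] twist 0.0008 F [ 0.4 -0.6 -0.2] w 0.0146
```

View pics/s7.png

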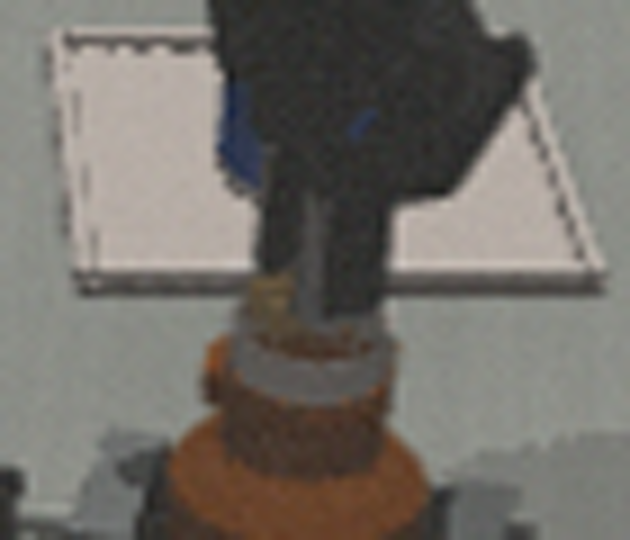

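The roots at crop (248–290, 300) sit about 2 mm too far toward the left (+x) side of the ring. Correcting, then lowering.

{"api": "drive_tool", "payload": {"rows": "0.1 -0.009 -0.002 0 0;0.1 -0.009 -0.002 0 0;0.1 -0.009 -0.002 0.007 0;0.1 -0.009 -0.002 0.01 0;0.1 -0.009 -0.002 0.01 0"}}

```text
t: 14.6
eef_pos: [0.5104, -0.0205, 0.0967]
tcp_rot: [0.967, 0.254, -0.0, -0.0]
force: [0.7, -0.1, -0.5]
width: 0.0147
```

```bash
python3 -c "
from h import *
a=read_camera('side')
plan((.5107,-.0198,.098),.512)
crop(a,260,140,70,60,9,'pics/s8.png')"
```

```text
t 14.65 pos [ 0.5105 -0.0204  0.0968] yaw 0.513 units [ 0.002 -0.001 -0.004] twist 0.0006 F [ 0.2 -0.2  0.1] w 0.015
```

View pics/s8.png

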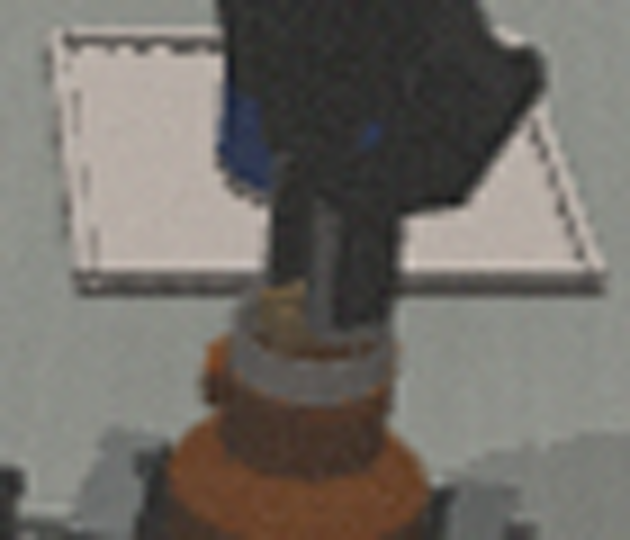

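The tooth is now inside the ring's bore, with no contact force. Releasing.

{"api": "drive_tool", "payload": {"rows": "0.6 0 0 0 0;0.6 0 0 0 0;0.6 0 0 0 0;0.6 0 0 0 0;0.6 0 0 0 0"}}

```text
t: 15.15
eef_pos: [0.5105, -0.0204, 0.0969]
tcp_rot: [0.967, 0.254, 0.0, 0.0]
force: [0.2, 0.9, -0.3]
width: 0.0512
```

{"api": "drive_tool", "payload": {"rows": "0.6 0 0 -0.1 0;0.6 0 0 -0.2 0;0.6 0 0 -0.35 0;0.6 0 0 -0.35 0;0.6 -0.3 -0.5 -0.35 0;0.6 -0.3 -0.5 -0.35 0;0.6 -0.3 -0.5 -0.35 0;0.6 -0.3 -0.5 -0.35 0"}}

```text
t: 15.95
eef_pos: [0.3554, 0.0662, 0.2015]
tcp_rot: [0.967, 0.254, -0.0, -0.0]
force: [0.8, 0.5, -0.1]
width: 0.051
```

```bash
python3 -c "
from h import *
b=read_camera('top');a=read_camera('side')
plan((.5,0,.2),.512)
o=np.zeros((600,800,3),np.uint8)
o[:300,:400]=cv2.resize(b[208:238,260:300,::-1],(400,300),interpolation=2)
o[:300,400:]=cv2.resize(a[160:205,265:325,::-1],(400,300),interpolation=2)
o[300:,:400]=cv2.resize(b[190:265,320:420,::-1],(400,300),interpolation=2)
o[300:,400:]=cv2.resize(b[195:279,130:242,::-1],(400,300),interpolation=2)
cv2.imwrite('pics/f.png',o)"
```

```text
t 16.05 pos [0.356  0.0665 0.202 ] yaw 0.517 units [0.308 0.43  0.007] twist 0.0025 F [ 0.  -0.4  0.4] w 0.0513
```

View pics/f.png

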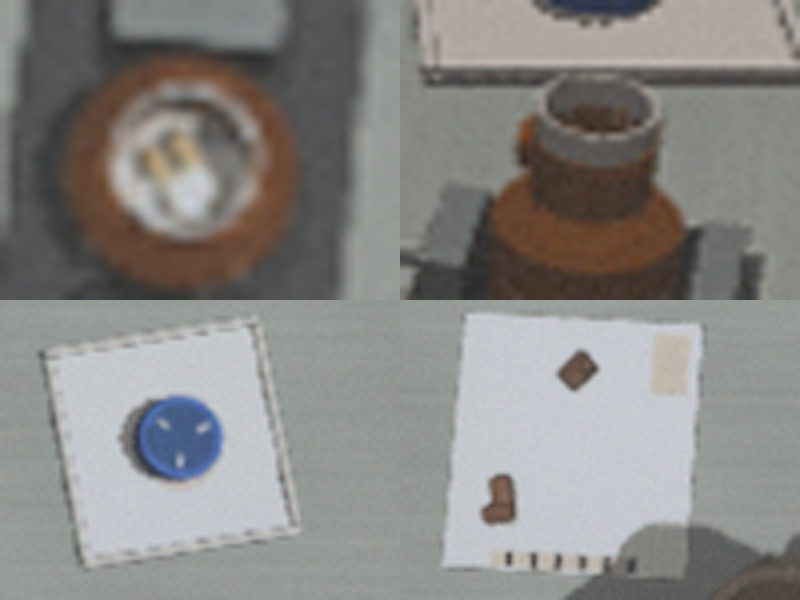

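The tooth lies in the jar and isn't visible above the rim from the side. The cap is flat and central in the tray, and the bones haven't moved. Handing in.

```bash
python3 -c "
from rig import r
print(r.close_job())"
```

```text
the job is handed in; nothing more can be done
None
```

The job is handed in, at about 16 s of the 59 s allowed. I pushed the cap down, turned it about 60° anticlockwise, lifted it off and set it in the tray. Then I gripped the tooth and dropped it into the open jar.

**Last checks:**
- **Cap:** it lies the right way up and roughly central in the tray.
- **Tooth:** from above it shows inside the bore, and from the side nothing stands above the ring. I didn't measure its depth below the rim.
- **Other things:** the bones look unmoved. I didn't check the spare jar, camera, tweezers and marker in the last picture, but the arm never went down near them.
- **Arm:** it was clear of everything, with force readings near zero.

**Disagreement:** before the release, the side view showed the tooth about 2 mm off-centre over the mouth, so I shifted it before letting go. No check failed; `close_job()` gives no verdict.

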